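Put the sweet bin home and prove its lid hinge

ROBOT

A 6-joint arm with a two-finger parallel gripper is mounted at the origin on the work surface. World frame = base frame: x ahead of the robot, y to its left, z up, the work surface at z = 0. Lengths are in m, angles in degrees, forces in N, time in s.
With the tool pointing down it reaches from about 0.275 to 0.975 m from the base axis. Payload 8.4 kg.
Tool frame: the origin (TCP) lies midway between the tips of the shut fingers; the grasp point (between the pads) lies 19 mm behind it; z points along the fingers, y is the line along which they close (so a half turn about z gives the same grasp; the last joint's range is limited). The gripper opens to 92 mm and grips with 3 to 60 N. Pads are 20 mm wide; open, the fingers measure 128 mm over their backs; the gripper's body (75 mm by 189 mm) begins 69 mm behind the grasp point.
Start: joints at [-72.674, 20.225, 93.587, -0, 66.188, -0.138], TCP at [0.188, -0.596, 0.215] pointing down, gripper open.
Joint ranges: [-150.9, 150.9], [-52.94, 120.26], [3.33, 152.33], [-74.26, 254.26], [0, 154.13], [-172.89, 172.89]. Speed limits (degrees/s): [127.2, 127.2, 159.86, 180, 180, 180].

INTERFACE

Orientations are given as [roll, pitch, yaw] about the fixed x, y, z axes, in that order (R = Rz(yaw) Ry(pitch) Rx(roll)).
In Python, from workcell import arm gives the robot as it stands.
- The arm moves only by the tool arm_command, never from a script. Its argument "commands" is a list of rows, each a list of 7 numbers: the shift along the tool's x, y, z in mm, then the turn, a rotation vector about the tool's x, y, z in degrees, then the finger opening in mm, from 0 to 91.9. A call has 1 to 12 rows; each row shifts and turns the commanded pose from where the row before left it, along the tool's axes as they then stand; what a row does not reach is not made up. A row lasts 1/12 s, in which the tool goes at most 41.7 mm and 7.16 degrees, less where a joint would pass 70% of its speed; a pose out of reach is approached as far as the arm can. A call is refused whole if a number of a shift passes 41.7 or a number of a turn 7.16, either way. A call with a gripper value outside its range is refused whole. The fingers move at their own pace and stop on an object; the grip force is fixed at half the most. Time passes only in rows, so rows that do not move let the fingers close. It gives the time, the measured TCP pose, the force, the opening and the grip force at its end, in the units of the state.
- arm.read_state(): the state, without advancing time (a new reading comes with each control period).
- arm.get_image(name): name is "side" or "top"; returns a dict with "frame" (420x560x3 uint8, red, green, blue), "depth" (420x560 float32, m along the optical axis (not along the pixel's ray), 0 where there is no reading), "fx", "fy", "cx", "cy" (pixels), "R" (3x3) and "t" (3): a world point X has camera coordinates R X + t. Camera axes: x right, y down, z forward; pixel columns grow to the right and rows downward; lengths in m; the calibration is good to about 2 mm. A picture is of the moment at which its call begins.
- arm.hand_in(): hands the job in; it is judged then, once.
Trained networks look in the newest picture that a camera, given by its name, has taken for a name from the list of things; names that differ only in an ending like _2 or _b are one class to them, and where a whole thing is asked for, a point or a joint stands for the part that bears it (a point fixed in the world has none). Each returns a list of dicts, best first, with "conf" (0 to 1); they miss things now and then, are a little off and sometimes report something else, mostly with a low value. They report only what shows in the picture. A call takes as long as a camera call.
- arm.masks_of(target, camera): "pixels" (420x560 bool, what is visible of it) and "extent" ([left, top, width, height] in pixels, round what is visible of it).
- arm.spot_point(target, camera): "centre" ([row, column] in pixels: a listed point, or the origin of a listed thing).
The state is a dict: "time": time; "qpos": joint angles; "qd": joint speeds; "joint_torque": joint torques, N m; "position": TCP position; "tool_rot": TCP orientation; "ft_force": force on the tool from outside, world axes, zero at the start; "moment": the same for the moment, N m; "opening": finger opening in m; "finger_force": force on a finger pad.
Only numpy, scipy, OpenCV 4.12 (cv2) and the standard library are available. Lean on these libraries where they do the work, as an engineer would, in place of code of your own. Each camera call takes 0.05 s, during which the arm holds its last target. There are 200 camera calls.

TASK

Slide the pulled-out sweet bin back into the empty bay under the rack's shelf until it is fully home against the back panel. Then raise its lid to about 60 degrees from closed, let go completely for two seconds so that the hinge shows it holds the lid up by itself, and finally lower the lid gently until it is fully shut and let go. Keep the bin upright on the table and home while you work the lid, and leave the full bin next to it, the scoop, the cake stand and the vase where they are.

Things in the scene. Friction and masses are not known exactly. Their poses are not given: they have to be found in the camera images.
- bin: Loose sweet bin pulled out in front of its bay: white sides and rear deck, clear front and lid, sweets inside (fixed). 210 long (x), 130 wide (y); 110 high where a flat deck covers the rear 100; front wall 75 high, the lid slopes down to it over the front 110. About 0.9 kg. Origin: centre of underside; +x to the rear, which enters the bay first; front face at x = -105.
- bin_front (a point): Point on the outer front face of the bin, on its centre line, 65 above the table (the wall is flat, upright, 130 wide and 75 high). Axes as the bin's. Push here.
- bin_lid (a joint): Lid angle, rad: 0 shut (lid then slopes 17.7 degrees down to the front), growing as the front edge rises; 1.05 is 60 degrees; stop at 1.75. Friction hinge, about 0.12 N m both ways, lid about 0.12 kg: the lid stays where it is left and has to be brought down by hand.
- lid_hinge (a point): Middle of the hinge line, at the front edge of the deck: 5 to the rear of the bin's origin, 110 above the table. The lid turns about the bin's y axis through this point. Axes as the bin's.
- lid_knob (a point): Grip point of the black round knob on the lid: 68 from the hinge along the lid, 31 off the hinge plane along the lid's outer normal (this z; x points to the hinge). Lid panel 5 thick, 118 long, 130 wide. Knob 24 across at 22 to 38 off the plane, top at 41, stem 15 across. Pinch it across y from above; it turns in the fingers as the lid swings.
- rack: Fixed plywood rack, two bays side by side under one shelf. 318 wide (y), x from -45 (mouth) to 57. Shelf underside 118 up, 8 over the bin's deck; top 130; jars on it reach 195. Bays 144 wide, centre lines y = -75 (empty) and +75; middle partition 6 thick, outer panels 12. Back panel face at x = 45. Origin: on the table, in the middle; +x from the mouth into the bays.
- bay_home (a point): Where the bin's origin is when fully home in the empty bay: on the table, 105 before the back panel, on the bay's centre line (rack x = -60, y = -75). Axes as the rack's and as the bin's when home. The bin then sticks out 120 before the mouth, level with the full bin.
- full_bin: The same kind of bin, loose, already home in the other bay with its lid shut; 210 x 130 x 110, knob top about 130 above the table. Origin: centre of the underside.
- scoop: Aluminium sweet scoop lying on the table, 155 long, 46 wide, 31 high. Origin: underside, near the middle.
- cake_stand: White footed cake stand with four cupcakes (one piece), 150 in diameter, 125 high. Origin: centre of the foot.
- vase: Small white vase of flowers, foot 60 in diameter, blooms about 110 across, 160 high. Origin: centre of the underside.

How it is judged:
By the outcome, as a careful person would: the job done as asked, in the order asked, and still so for the second after the job is handed in, with the robot touching nothing.
It also fails if it takes over 61 s, if anything falls off the work surface, if the arm or the gripper's body presses on something with over 40 N, if the wrist force passes 120 N, or if a joint passes its speed limit or range.

## Working session

There is one attempt and no reset: what is moved stays moved. The work goes in short steps, Python scripts to look and compute and a tool call to move; the robot and the scene stay as the last step left them, time stands still between calls to the robot, and variables do not carry over. Pictures are saved under pics/ and viewed, at most 10 in all, crops included, and the job is handed in when it is done.

Besides the shell and the picture viewer there is one more tool, called after "Call:" as name(argument=value, ...), one argument or row to a line, values as JSON. arm_command: Moves the arm, as the interface text tells. Its arguments: {"type":"object","properties":{"commands":{"type":"array","items":{"type":"array","items":{"type":"number"}}}},"required":["commands"]}

```bash
mkdir -p pics
cat > h.py <<'E'
import numpy as np, cv2
from workcell import arm
def world(im,r,c,d=None):
    d=im["depth"][int(round(r)),int(round(c))] if d is None else d
    p=np.array([(c-im["cx"])/im["fx"]*d,(r-im["cy"])/im["fy"]*d,d])
    return im["R"].T@(p-im["t"])
def plane(im,r,c,z):
    ray=im["R"].T@np.array([(c-im["cx"])/im["fx"],(r-im["cy"])/im["fy"],1]); o=-im["R"].T@im["t"]
    return o+ray*(z-o[2])/ray[2]
def cloud(im,m):
    r,c=np.nonzero(m&(im["depth"]>0)); d=im["depth"][r,c]
    p=np.stack([(c-im["cx"])/im["fx"]*d,(r-im["cy"])/im["fy"]*d,d],1)
    return (p-im["t"])@im["R"]
E
python3 - <<'E'
from h import *
ims={}
for n in("top","side"):
    im=arm.get_image(n);ims[n]=im;cv2.imwrite(f"pics/{n}0.png",im["frame"][:,:,::-1])
    print(n,"cam at",(-im["R"].T@im["t"]).round(3))
    for t,z in(("bin",0),("bin_front",.065),("lid_hinge",.11),("lid_knob",None),("bay_home",0),("rack",0),("full_bin",0),("scoop",0),("cake_stand",0),("vase",0)):
        for s in arm.spot_point(t,n)[:2]:
            r,c=s["centre"]; print(t,round(s["conf"],2),np.round([r,c]),plane(im,r,c,z if z is not None else .115).round(3))
    for t in("bin","rack","full_bin"):
        for m in arm.masks_of(t,n)[:1]:
            P=cloud(im,m["pixels"]);print(t,m["extent"],round(m["conf"],2),np.percentile(P,[1,99],axis=0).round(3).tolist())
print(arm.read_state())
E
```

```text
top cam at [0.501 0.027 1.156]
bin 0.86 [231. 314.] [ 0.562 -0.073  0.   ]
bin_front 0.86 [275. 304.] [ 0.459 -0.043  0.065]
lid_hinge 0.85 [229. 316.] [ 0.56  -0.066  0.11 ]
lid_knob 0.62 [262. 307.] [ 0.487 -0.047  0.115]
rack 0.84 [142. 290.] [ 0.787 -0.014  0.   ]
full_bin 0.92 [161. 255.] [0.738 0.073 0.   ]
scoop 0.92 [258. 235.] [0.497 0.122 0.   ]
cake_stand 0.97 [183. 174.] [0.681 0.276 0.   ]
vase 0.86 [228. 390.] [ 0.57  -0.261  0.   ]
bin [278.9, 178.9, 73.9, 105.0] 0.96 [[0.447, -0.142, 0.078], [0.662, 0.01, 0.127]]
rack [218.6, 93.0, 148.7, 77.4] 0.85 [[0.717, -0.169, 0.001], [0.855, 0.144, 0.198]]
full_bin [224.2, 141.4, 58.9, 67.5] 0.87 [[0.621, 0.008, 0.006], [0.752, 0.143, 0.128]]
side cam at [ 0.398 -0.629  0.695]
bin 0.83 [283. 261.] [ 0.557 -0.063  0.   ]
bin 0.29 [216. 324.] [0.74  0.076 0.   ]
bin_front 0.89 [264. 197.] [ 0.448 -0.04   0.065]
lid_hinge 0.72 [241. 261.] [ 0.559 -0.063  0.11 ]
lid_knob 0.69 [239. 222.] [ 0.495 -0.043  0.115]
rack 0.66 [242. 361.] [ 0.783 -0.019  0.   ]
scoop 0.9 [228. 209.] [0.495 0.115 0.   ]
cake_stand 0.64 [166. 272.] [0.689 0
[... 291 characters left out ...]
6], [0.752, 0.146, 0.128]]
{'time': 1.4, 'qpos': array([-7.26744181e+01,  2.02266465e+01,  9.35872157e+01, -6.27729212e-04,
        6.61883865e+01, -1.37860394e-01]), 'qd': array([-0.01066688,  0.14513812,  0.08461745, -0.02280172,  0.01442863,
       -0.05171876]), 'joint_torque': array([-4.81752068e-04, -5.93751311e+01, -3.34567201e+01,  6.97924756e-02,
        1.58608676e-02, -8.32984796e-06]), 'position': array([ 0.18755233, -0.59619079,  0.21456732]), 'tool_rot': array([-1.79997750e+02,  5.68873105e-04,  1.74636957e+01]), 'ft_force': array([-0.04613117,  0.61221018,  0.80281864]), 'moment': array([0.03020161, 0.01036942, 0.03299851]), 'finger_force': 0.0, 'opening': 0.09237849813716927}
```

```bash
python3 - <<'E'
import cv2,numpy as np
a=cv2.imread("pics/top0.png")[80:300,150:420];cv2.imwrite("pics/topc.png",cv2.resize(a,None,fx=2.7,fy=2.7,interpolation=2))
E
python3 - <<'E'
from h import *
# rack yaw & bin yaw from depth: deck / shelf points
for n in("top",):
    im=arm.get_image(n)
    M=arm.masks_of("bin",n)[0]["pixels"];P=cloud(im,M)
    for lo,hi in((.100,.118),(.07,.14)):
        Q=P[(P[:,2]>lo)&(P[:,2]<hi)]
        print("bin",len(Q),cv2.minAreaRect(Q[:,:2].astype(np.float32)*1000))
    k=P[P[:,2]>.118];print("knob",len(k),k.mean(0).round(4) if len(k) else 0)
    P=cloud(im,arm.masks_of("rack",n)[0]["pixels"]);Q=P[(P[:,2]>.12)]
    print("rack",cv2.minAreaRect(Q[:,:2].astype(np.float32)*1000))
    P=cloud(im,arm.masks_of("full_bin",n)[0]["pixels"]);Q=P[(P[:,2]>.06)]
    print("full",cv2.minAreaRect(Q[:,:2].astype(np.float32)*1000))
    k=P[P[:,2]>.12];print("fknob",len(k),k.mean(0).round(4) if len(k) else 0)
E
```

```text
bin 3828 ((577.7569580078125, -71.19915008544922), (130.4227294921875, 165.7361297607422), 77.73014831542969)
bin 5528 ((554.1871337890625, -66.26397705078125), (130.43324279785156, 214.0825653076172), 77.86595153808594)
knob 111 [ 0.492  -0.0529  0.1267]
rack ((787.7426147460938, -13.300201416015625), (318.5232238769531, 103.75341796875), 82.11990356445312)
full ((690.4210815429688, 80.32691192626953), (138.551513671875, 132.18121337890625), 81.61477661132812)
fknob 101 [0.6683 0.0824 0.1277]
```

View pics/topc.png

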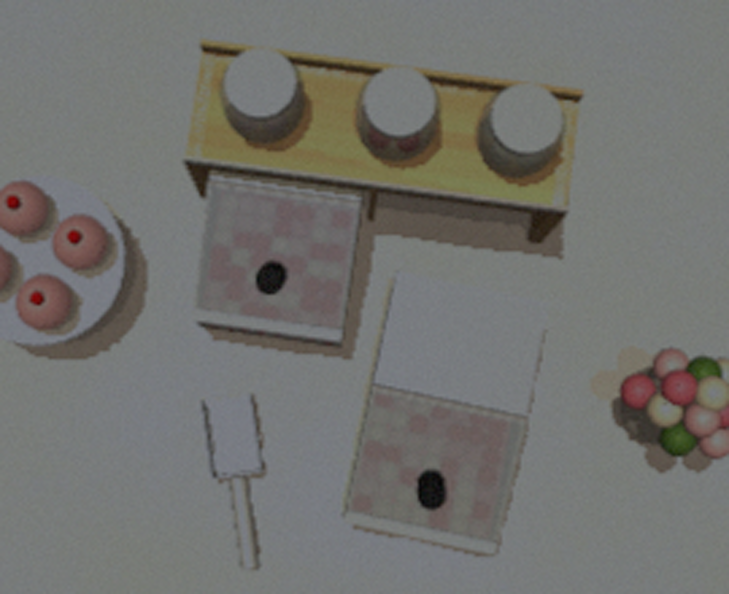

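View pics/side0.png

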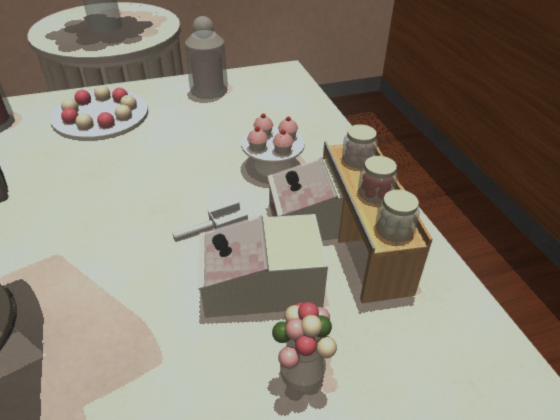

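The top picture (2.7x crop) shows the pulled-out bin at about (450,410), turned slightly clockwise, and the empty bay above it at about (460,215). The vase is close on the right, at (680,410). The side view agrees.

The bin sits about 10 mm right of the bay axis and is yawed about -4°. I'll nudge its right rear side first, then push the front.

Call:
arm_command(
  commands=[
    [33,-20,0,0,0,0,0],
    [33,-20,0,0,0,0,0],
    [33,-20,0,0,0,0,0],
    [33,-20,0,0,0,0,0],
    [33,-20,0,0,0,0,0],
    [33,-20,0,0,0,0,0],
    [33,-20,0,0,0,0,0],
    [33,-20,0,0,0,0,0],
    [33,-20,0,0,0,0,0],
    [33,-20,0,0,0,0,0],
    [33,-20,0,0,0,0,0],
    [33,-20,0,0,0,0,0],
  ],
)

```text
time: 2.6
position: [0.4943, -0.2468, 0.2148]
tool_rot: [180.0, -0.0, 17.5]
ft_force: [0.4, -0.7, -0.1]
opening: 0.0143
finger_force: 0.0
```

Call:
arm_command(
  commands=[
    [0,0,0,0,0,-6.5,0],
    [0,0,0,0,0,-6.5,0],
    [0,0,0,0,0,-6.5,0],
    [0,0,0,0,0,-6.5,0],
    [0,0,0,0,0,-6.5,0],
    [0,0,0,0,0,-6.5,0],
    [0,0,0,0,0,-6.5,0],
    [0,0,0,0,0,-6.5,0],
    [0,0,0,0,0,-6.5,0],
    [0,0,0,0,0,-6.1,0],
  ],
)

```text
time: 3.43
position: [0.4933, -0.2484, 0.2146]
tool_rot: [180.0, 0.0, 82.4]
ft_force: [0.3, 0.0, 0.8]
opening: 0.0006
finger_force: 0.0
```

```bash
cat >> h.py <<'E'
from scipy.spatial.transform import Rotation as Ro
def to(target,yaw=None):
    s=arm.read_state(); R=Ro.from_euler("xyz",s["tool_rot"],degrees=True)
    print("t",round(s["time"],2),"pos",(s["position"]*1000).round(1),"rot",s["tool_rot"].round(1),"F",s["ft_force"].round(1),"op",round(s["opening"]*1000,1))
    print("tool shift mm",(R.inv().apply(np.array(target)-s["position"]*1000)).round(1), "turn", None if yaw is None else (R.inv()*Ro.from_euler("xyz",[180,0,yaw],degrees=True)).as_rotvec(degrees=True).round(1))
def topfit(show=False):
    im=arm.get_image("top"); o={}
    for n in("bin","rack","full_bin"):
        m=arm.masks_of(n,"top")
        if not m: print("no",n); continue
        P=cloud(im,m[0]["pixels"]); lo={"bin":.07,"rack":.12,"full_bin":.06}[n]; hi={"bin":.14,"rack":.25,"full_bin":.14}[n]
        Q=P[(P[:,2]>lo)&(P[:,2]<hi)]; print(n,round(m[0]["conf"],2),cv2.minAreaRect(Q[:,:2].astype(np.float32)*1000))
    return im
E
python3 -c "
from h import *
to([577,-160,78],82.1)"
```

```text
t 3.43 pos [ 493.3 -248.4  214.6] rot [180.    0.   82.4] F [0.3 0.  0.8] op 0.6
tool shift mm [ 98.7  71.2 136.6] turn [0.  0.  0.3]
```

Call:
arm_command(
  commands=[
    [24.7,17.8,0,0,0,0,0],
    [24.7,17.8,0,0,0,0,0],
    [24.7,17.8,0,0,0,0,0],
    [24.7,17.8,0,0,0,0,0],
    [0,0,0,0,0,0,0],
    [0,0,27,0,0,0,0],
    [0,0,27,0,0,0,0],
    [0,0,27,0,0,0,0],
    [0,0,27,0,0,0,0],
    [0,0,27,0,0,0,0],
    [0,0,0,0,0,0,0],
  ],
)

```text
time: 4.35
position: [0.5737, -0.1597, 0.0749]
tool_rot: [-179.6, -0.1, 82.1]
ft_force: [-1.5, 0.5, -1.2]
opening: 0.0002
finger_force: 0.0
```

```bash
python3 -c "
from h import *
to([577,-160,78],82.1)
im=arm.get_image('side');cv2.imwrite('pics/s1.png',cv2.resize(im['frame'][140:420,140:440,::-1],None,fx=2,fy=2))"
```

```text
t 4.35 pos [ 573.7 -159.7   74.9] rot [-1.796e+02 -1.000e-01  8.210e+01] F [-1.5  0.5 -1.2] op 0.2
tool shift mm [ 0.2  3.2 -3.2] turn [-0.4 -0.1 -0. ]
```

View pics/s1.png

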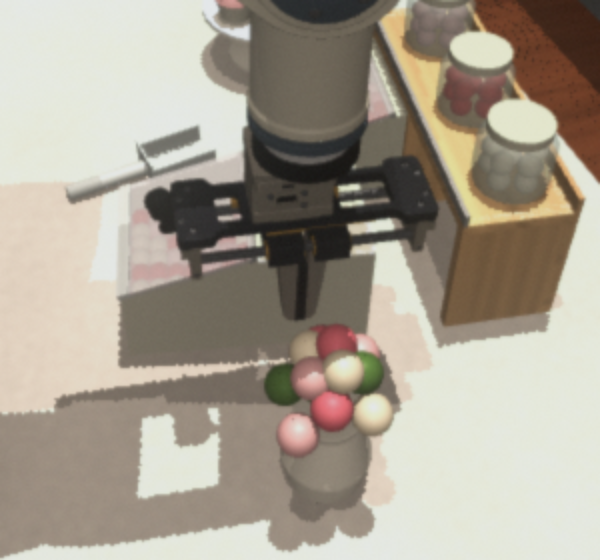

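The closed fingers at crop pixel (300,300) are beside the bin's right rear side and clear of the flowers. Next is the leftward push.

Call:
arm_command(
  commands=[
    [3,0,0,0,0,0,0],
    [3,0,0,0,0,0,0],
    [3,0,0,0,0,0,0],
    [3,0,0,0,0,0,0],
    [2.5,0,0,0,0,0,0],
    [2.5,0,0,0,0,0,0],
    [2.5,0,0,0,0,0,0],
    [2.5,0,0,0,0,0,0],
  ],
)

```text
time: 5.07
position: [0.5821, -0.1397, 0.081]
tool_rot: [179.8, 0.1, 82.1]
ft_force: [1.3, -7.8, 3.7]
opening: 0.0004
finger_force: 3.2
```

```bash
python3 -c "
from h import *
to([577,-160,78],82.1)
topfit()"
```

```text
t 5.07 pos [ 582.1 -139.7   81. ] rot [1.798e+02 1.000e-01 8.210e+01] F [ 1.3 -7.8  3.7] op 0.4
tool shift mm [-20.8  -2.3   3. ] turn [ 0.2  0.1 -0. ]
bin 0.78 ((554.8801879882812, -55.313232421875), (120.73095703125, 214.1551971435547), 79.77880859375)
rack 0.6 ((787.76123046875, -12.997283935546875), (318.7488708496094, 103.87945556640625), 82.15415954589844)
full_bin 0.81 ((689.0404052734375, 76.3006362915039), (130.1122589111328, 130.68881225585938), 81.60894012451172)
```

Call:
arm_command(
  commands=[
    [2,0,0,0,0,0,0],
    [2,0,0,0,0,0,0],
    [1.5,0,0,0,0,0,0],
    [0,0,0,0,0,0,0],
    [-10,0,0,0,0,0,0],
    [-8,0,0,0,0,0,0],
    [0,0,-30,0,0,0,0],
    [0,0,-40,0,0,0,0],
    [0,0,-40,0,0,0,0],
    [0,0,-20,0,0,0,0],
  ],
)

```text
time: 6.1
position: [0.5797, -0.1518, 0.2138]
tool_rot: [179.8, -0.0, 82.0]
ft_force: [0.4, 0.6, 1.1]
opening: -0.0
finger_force: 0.0
```

Call:
arm_command(
  commands=[
    [0,-40,0,0,0,7,91],
    [0,-40,0,0,0,7,91],
    [0,-40,0,0,0,7,91],
    [0,-40,0,0,0,7,91],
    [0,0,0,0,0,7,91],
    [0,0,0,0,0,7,91],
    [0,0,0,0,0,7,91],
    [0,0,0,0,0,7,91],
    [0,0,0,0,0,7,91],
    [0,0,0,0,0,7,91],
    [0,0,0,0,0,7,91],
    [0,0,0,0,0,7,91],
  ],
)

```text
time: 7.1
position: [0.4276, -0.101, 0.2093]
tool_rot: [-180.0, 0.1, -2.3]
ft_force: [-0.1, 0.4, 0.7]
opening: 0.0782
finger_force: 0.0
```

```bash
python3 -c "
from h import *
to([425,-40,200],-8)
topfit()"
```

```text
t 7.1 pos [ 427.6 -101.   209.3] rot [-1.8e+02  1.0e-01 -2.3e+00] F [-0.1  0.4  0.7] op 78.2
tool shift mm [ -5.  -60.8   9.3] turn [-0.   0.1  5.7]
bin 0.75 ((553.5132446289062, -55.43737030029297), (130.435302734375, 213.7190704345703), 80.73927307128906)
rack 0.65 ((788.1559448242188, -13.380859375), (318.4687194824219, 104.8796615600586), 82.18876647949219)
full_bin 0.94 ((687.2283325195312, 76.68639373779297), (129.7078857421875, 126.81271362304688), 81.41796875)
```

Call:
arm_command(
  commands=[
    [-2,-31,0,0,0,5.6,91.9],
    [-2,-31,0,0,0,0,91.9],
    [0,0,30,0,0,0,91.9],
    [0,0,30,0,0,0,91.9],
    [0,0,30,0,0,0,91.9],
    [0,0,30,0,0,0,91.9],
    [0,0,30,0,0,0,91.9],
    [0,0,8,0,0,0,91.9],
    [0,0,0,0,0,0,91.9],
  ],
)

```text
time: 8.05
position: [0.4276, -0.0387, 0.0499]
tool_rot: [180.0, 0.3, -7.4]
ft_force: [0.4, -0.4, 0.7]
opening: 0.0919
finger_force: 0.0
```

```bash
python3 -c "
from h import *
to([598.7,-62.6,48],-7.9)"
```

```text
t 8.05 pos [427.6 -38.7  49.9] rot [180.    0.3  -7.4] F [ 0.4 -0.4  0.7] op 91.9
tool shift mm [172.7   1.7   1.1] turn [0.  0.3 0.5]
```

Call:
arm_command(
  commands=[
    [5,0,0,0,0,0.5,91.9],
    [4,0,0,0,0,0,91.9],
    [4,0,0,0,0,0,91.9],
    [6,0,0,0,0,0,91.9],
    [7,0,0,0,0,0,91.9],
    [7,0,0,0,0,0,91.9],
    [7,0,0,0,0,0,91.9],
    [7,0,0,0,0,0,91.9],
    [6,0,0,0,0,0,91.9],
    [4,0,0,0,0,0,91.9],
  ],
)

```text
time: 8.88
position: [0.486, -0.0467, 0.0526]
tool_rot: [-180.0, 0.0, -8.0]
ft_force: [-5.5, 1.0, 2.3]
opening: 0.0917
finger_force: 3.4
```

```bash
python3 -c "
from h import *
to([598.7,-62.6,48],-7.9)
im=topfit();cv2.imwrite('pics/t2.png',cv2.resize(im['frame'][80:300,150:420,::-1],None,fx=2.7,fy=2.7,interpolation=2))"
```

```text
t 8.88 pos [486.  -46.7  52.6] rot [-180.    0.   -8.] F [-5.5  1.   2.3] op 91.7
tool shift mm [113.8   0.    4.5] turn [-0.   0.  -0.1]
bin 0.7 ((616.66650390625, -61.967994689941406), (130.1027374267578, 187.93109130859375), 82.03479766845703)
rack 0.56 ((787.5501708984375, -13.224258422851562), (318.4277648925781, 103.96426391601562), 82.24861145019531)
full_bin 0.82 ((689.2844848632812, 79.66574096679688), (137.1692352294922, 130.48500061035156), 81.8551025390625)
```

View pics/t2.png

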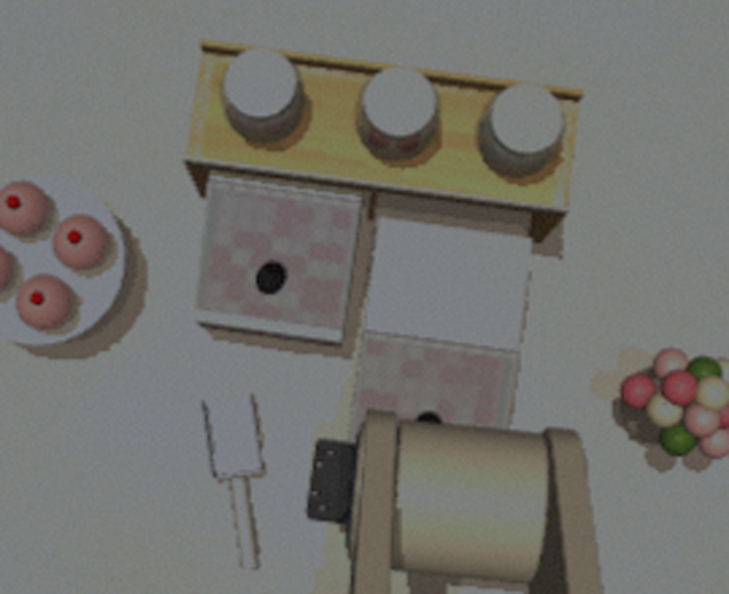

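The bin is square with the bay, with its deck's rear at crop row 222. It sits about 3 mm left of centre: its left edge is at column 378 and the partition at 373. I'll carry on and drift slightly right.

Call:
arm_command(
  commands=[
    [4,0.3,0.5,0,0,0,91.9],
    [6,0.4,0.5,0,0,0,91.9],
    [7,0.5,0.5,0,0,0,91.9],
    [7,0.5,0.5,0,0,0,91.9],
    [7,0.5,0,0,0,0,91.9],
    [7,0.5,0,0,0,0,91.9],
    [7,0.4,0,0,0,0,91.9],
    [6,0.3,0,0,0,0,91.9],
    [4,0.2,0,0,0,0,91.9],
  ],
)

```text
time: 9.83
position: [0.5389, -0.0578, 0.0499]
tool_rot: [-180.0, 0.1, -8.0]
ft_force: [-9.5, 2.0, 5.4]
opening: 0.0918
finger_force: 4.8
```

```bash
python3 -c "
from h import *
to([598.7,-62.6,48],-7.9)
im=topfit()"
```

```text
t 9.83 pos [538.9 -57.8  49.9] rot [-1.8e+02  1.0e-01 -8.0e+00] F [-9.5  2.   5.4] op 91.8
tool shift mm [59.9 -3.6  1.8] turn [-0.   0.1 -0.1]
bin 0.77 ((656.3504638671875, -70.8615951538086), (129.86453247070312, 147.91375732421875), 82.06678009033203)
rack 0.85 ((787.8311767578125, -13.410751342773438), (318.17529296875, 103.96331024169922), 82.13741302490234)
full_bin 0.66 ((688.6423950195312, 76.33975219726562), (130.55474853515625, 130.27056884765625), 81.91425323486328)
```

Call:
arm_command(
  commands=[
    [4,0,0,0,0,0,91.9],
    [6,0,0,0,0,0,91.9],
    [7,0,0,0,0,0,91.9],
    [7,0,0,0,0,0,91.9],
    [7,0,0,0,0,0,91.9],
    [6,0,0,0,0,0,91.9],
    [5,0,0,0,0,0,91.9],
    [3,0,0,0,0,0,91.9],
    [2,0,0,0,0,0,91.9],
  ],
)

```text
time: 10.78
position: [0.5852, -0.0644, 0.0499]
tool_rot: [180.0, 0.2, -8.0]
ft_force: [-9.5, 1.1, 8.0]
opening: 0.092
finger_force: 5.0
```

Call:
arm_command(
  commands=[
    [2,0,0,0,0,0,91.9],
    [2,0,0,0,0,0,91.9],
    [2,0,0,0,0,0,91.9],
  ],
)

```text
time: 11.03
position: [0.5907, -0.0652, 0.0499]
tool_rot: [180.0, 0.2, -8.0]
ft_force: [-10.3, 2.1, 6.2]
opening: 0.092
finger_force: 4.9
```

Call:
arm_command(
  commands=[
    [1.5,0,0,0,0,0,91.9],
    [1.5,0,0,0,0,0,91.9],
  ],
)

```text
time: 11.2
position: [0.5932, -0.0655, 0.0498]
tool_rot: [180.0, 0.2, -8.0]
ft_force: [-14.4, 2.3, 9.6]
opening: 0.0917
finger_force: 7.7
```

Call:
arm_command(
  commands=[
    [1,0,0,0,0,0,91.9],
    [1,0,0,0,0,0,91.9],
  ],
)

```text
time: 11.37
position: [0.5932, -0.0656, 0.0497]
tool_rot: [180.0, 0.5, -8.0]
ft_force: [-20.6, 2.7, 14.9]
opening: 0.0918
finger_force: 10.4
```

Call:
arm_command(
  commands=[
    [1,0,0,0,0,0,91.9],
    [0.5,0,0,0,0,0,91.9],
  ],
)

```text
time: 11.53
position: [0.5933, -0.0655, 0.0496]
tool_rot: [180.0, 0.6, -8.0]
ft_force: [-23.2, 3.9, 18.4]
opening: 0.0921
finger_force: 12.3
```

```bash
python3 -c "
from h import *
to([598.7,-62.6,48],-7.9)
im=topfit()"
```

```text
t 11.53 pos [593.3 -65.5  49.6] rot [180.    0.6  -8. ] F [-23.2   3.9  18.4] op 92.1
tool shift mm [ 5.  -3.7  1.5] turn [ 0.   0.6 -0.1]
bin 0.97 ((685.17333984375, -74.99335479736328), (129.8435821533203, 89.4442138671875), 82.28168487548828)
rack 0.7 ((787.8413696289062, -13.58270263671875), (318.8101806640625, 104.107666015625), 82.14640045166016)
full_bin 0.64 ((689.0796508789062, 79.06304168701172), (136.80030822753906, 130.49855041503906), 82.25501251220703)
```

Call:
arm_command(
  commands=[
    [-4,0,0,0,0,0,91.9],
    [-15,0,0,0,0,0,91.9],
    [-20,0,0,0,0,0,91.9],
    [-30,0,-10,0,0,0,91.9],
    [-40,0,-10,0,0,0,91.9],
    [0,0,-40,0,0,0,91.9],
    [0,0,-40,0,0,0,91.9],
    [0,0,-20,0,0,0,91.9],
  ],
)

```text
time: 12.4
position: [0.4927, -0.0513, 0.1742]
tool_rot: [-180.0, -0.4, -8.0]
ft_force: [1.4, -0.7, -0.7]
opening: 0.0917
finger_force: 0.0
```

```bash
python3 -c "
from h import *
to([640,-70,190],-7.9)
im=topfit();cv2.imwrite('pics/t3.png',cv2.resize(im['frame'][80:300,150:420,::-1],None,fx=2.7,fy=2.7,interpolation=2))
for n in ('top','side'):
  im=arm.get_image(n)
  for t in('lid_knob','lid_hinge','bin_front','bin'):
    for s in arm.spot_point(t,n)[:2]: print(n,t,round(s['conf'],2),(plane(im,*s['centre'],{'lid_knob':.119,'lid_hinge':.11,'bin_front':.065,'bin':0}[t])*1000).round(1))
"
```

```text
t 12.4 pos [492.7 -51.3 174.2] rot [-180.    -0.4   -8. ] F [ 1.4 -0.7 -0.7] op 91.7
tool shift mm [148.5  -2.  -14.8] turn [-0.  -0.4 -0.1]
bin 0.75 ((666.86376953125, -72.61589813232422), (130.0667266845703, 127.40969848632812), 82.05741119384766)
rack 0.94 ((787.430908203125, -12.985702514648438), (318.16204833984375, 104.14431762695312), 82.11891174316406)
full_bin 0.78 ((689.1480712890625, 76.40863037109375), (130.34092712402344, 130.7534942626953), 81.69412231445312)
top lid_knob 0.79 [643.  -61.6 119. ]
top lid_knob 0.4 [686.9 -73.9 119. ]
top lid_hinge 0.65 [718.  -80.6 110. ]
top bin_front 0.7 [612.2 -60.   65. ]
top bin 0.64 [715.2 -83.8   0. ]
side lid_knob 0.81 [648.5 -63.9 119. ]
side lid_hinge 0.76 [712.7 -74.9 110. ]
side bin_front 0.67 [600.8 -65.8  65. ]
side bin 0.92 [716.  -77.1   0. ]
```

View pics/t3.png

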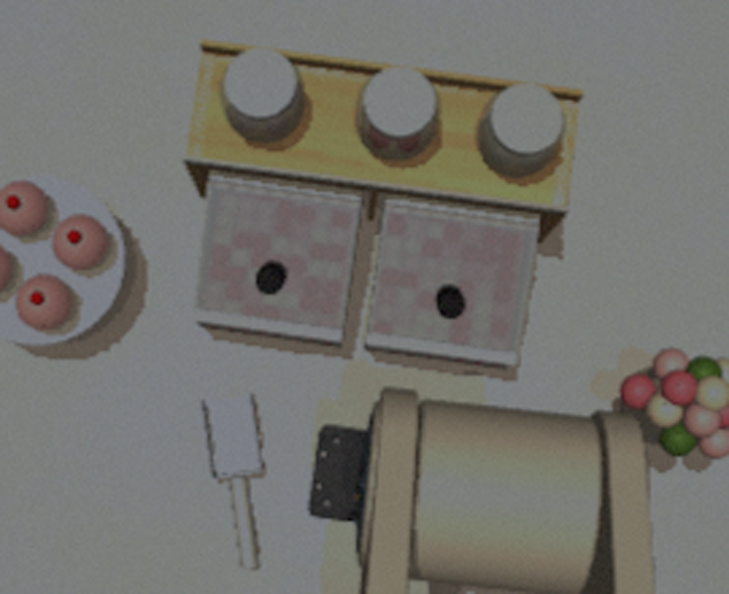

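The bin's front edge (365,346)–(518,365) is level with the full bin's (198,322)–(340,342), and the knob is at crop (450,301). The push force rose against the stop without any motion, so the bin is home. Next I locate the knob.

```bash
python3 -c "
from h import *
for n in('top','side'):
  im=arm.get_image(n); d=im['depth']
  P=cloud(im,np.ones(d.shape,bool)); F=im['frame'][d>0].max(1)
  k=P[(F<70)&(P[:,2]>.10)&(P[:,2]<.14)&(abs(P[:,0]-.645)<.03)&(abs(P[:,1]+.066)<.03)]
  if len(k): print(n,len(k),(k.mean(0)*1000).round(1),(k.min(0)*1000).round(),(k.max(0)*1000).round())
to([642,-67,185],-8)"
```

```text
top 94 [642.8 -67.9 126.6] [631. -78. 101.] [659. -58. 136.]
side 182 [642.7 -73.9 121.2] [632. -81. 100.] [658. -61. 133.]
t 13.2 pos [490.9 -51.1 169.4] rot [-180.    0.   -8.] F [ 0.6 -0.   0.9] op 91.7
tool shift mm [151.9  -5.3 -15.7] turn [-0.  0. -0.]
```

Call:
arm_command(
  commands=[
    [30,-0.8,0,0,0,0,91.9],
    [30,-0.8,0,0,0,0,91.9],
    [30,-0.8,0,0,0,0,91.9],
    [30,-0.8,0,0,0,0,91.9],
    [32,-0.8,0,0,0,0,91.9],
    [0,0,0,0,0,0,91.9],
    [0,0,20,0,0,0,91.9],
    [0,0,20,0,0,0,91.9],
    [0,0,12,0,0,0,91.9],
    [0,0,0,0,0,0,91.9],
    [0,0,0,0,0,0,91.9],
  ],
)

```text
time: 14.12
position: [0.6413, -0.0683, 0.1172]
tool_rot: [180.0, 0.1, -8.0]
ft_force: [0.4, 0.6, 1.4]
opening: 0.0922
finger_force: 0.0
```

```bash
python3 -c "
from h import *
to([642,-68.5,103],-8)"
```

```text
t 14.12 pos [641.3 -68.3 117.2] rot [ 1.8e+02  1.0e-01 -8.0e+00] F [0.4 0.6 1.4] op 92.2
tool shift mm [ 0.8  0.1 14.2] turn [ 0.   0.1 -0. ]
```

Lower the last 14 mm, then close.

Call:
arm_command(
  commands=[
    [0,0,7,0,0,0,91.9],
    [0,0,7,0,0,0,91.9],
    [0,0,0,0,0,0,60],
    [0,0,0,0,0,0,40],
    [0,0,0,0,0,0,20],
    [0,0,0,0,0,0,15],
    [0,0,0,0,0,0,15],
    [0,0,0,0,0,0,15],
    [0,0,0,0,0,0,15],
    [0,0,0,0,0,0,15],
  ],
)

```text
time: 14.95
position: [0.6421, -0.0684, 0.1037]
tool_rot: [180.0, -0.0, -8.0]
ft_force: [0.9, -0.4, -0.1]
opening: 0.0408
finger_force: 0.0
```

```bash
python3 -c "
from h import *
to([642,-68.5,103],-8)
im=arm.get_image('side');cv2.imwrite('pics/s4.png',cv2.resize(im['frame'][80:330,170:450,::-1],None,fx=2.2,fy=2.2))"
```

```text
t 14.95 pos [642.1 -68.4 103.7] rot [180.  -0.  -8.] F [ 0.9 -0.4 -0.1] op 40.8
tool shift mm [-0.   0.1  0.7] turn [ 0. -0. -0.]
```

View pics/s4.png

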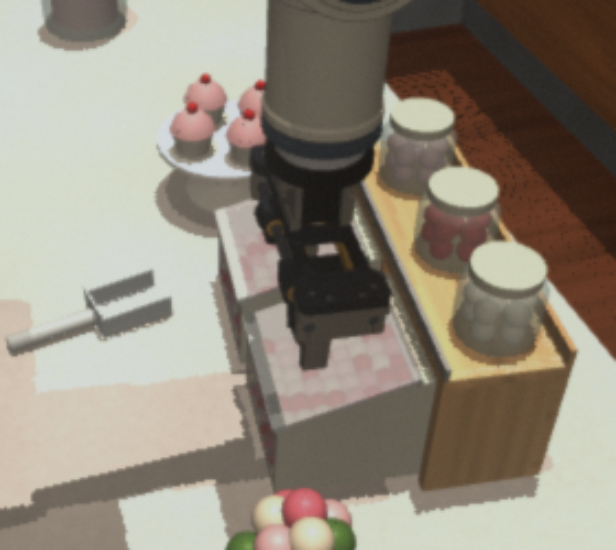

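The side view shows the fingers still closing over the knob near (312,340). I'll finish closing and work out the lid arc.

Call:
arm_command(
  commands=[
    [0,0,0,0,0,0,15],
    [0,0,0,0,0,0,15],
    [0,0,0,0,0,0,15],
    [0,0,0,0,0,0,15],
    [0,0,0,0,0,0,15],
    [0,0,0,0,0,0,15],
  ],
)

```text
time: 15.5
position: [0.6419, -0.0681, 0.1036]
tool_rot: [-180.0, 0.0, -8.0]
ft_force: [-0.1, 2.5, 1.3]
opening: 0.0228
finger_force: 30.0
```

```bash
python3 -c "
from h import *
to([642,-68.5,103],-8)
th=np.radians(np.arange(0,66,5)-17.7)
p=np.stack([-68*np.cos(th)+31*np.sin(th),68*np.sin(th)+31*np.cos(th)],1)
print(np.diff(p,axis=0).round(2).tolist()); print((p-p[0]).round(1).tolist())"
```

```text
t 15.5 pos [641.9 -68.1 103.6] rot [-180.    0.   -8.] F [-0.1  2.5  1.3] op 22.8
tool shift mm [0.1 0.4 0.6] turn [-0.  0. -0.]
[[1.05, 6.43], [1.61, 6.32], [2.16, 6.15], [2.68, 5.94], [3.19, 5.69], [3.67, 5.39], [4.13, 5.04], [4.55, 4.67], [4.94, 4.25], [5.29, 3.8], [5.61, 3.33], [5.88, 2.83], [6.1, 2.3]]
[[0.0, 0.0], [1.1, 6.4], [2.7, 12.8], [4.8, 18.9], [7.5, 24.8], [10.7, 30.5], [14.4, 35.9], [18.5, 41.0], [23.1, 45.6], [28.0, 49.9], [33.3, 53.7], [38.9, 57.0], [44.8, 59.8], [50.9, 62.1]]
```

Call:
arm_command(
  commands=[
    [0.5,0,-3.2,0,0,0,15],
    [0.5,0,-3.2,0,0,0,15],
    [0.8,0,-3.2,0,0,0,15],
    [0.8,0,-3.1,0,0,0,15],
    [1.1,0,-3.1,0,0,0,15],
    [1.1,0,-3.1,0,0,0,15],
    [1.3,0,-3,0,0,0,15],
    [1.4,0,-3,0,0,0,15],
    [1.6,0,-2.8,0,0,0,15],
    [1.6,0,-2.8,0,0,0,15],
    [1.8,0,-2.7,0,0,0,15],
    [1.8,0,-2.7,0,0,0,15],
  ],
)

```text
time: 16.5
position: [0.6559, -0.0703, 0.1397]
tool_rot: [180.0, 0.0, -8.0]
ft_force: [-3.9, 0.6, -3.8]
opening: 0.0229
finger_force: 30.0
```

```bash
python3 -c "
from h import *
to([641.9+14.4*.99,-68.1-14.4*.139,103.6+35.9],-8)"
```

```text
t 16.5 pos [655.9 -70.3 139.7] rot [180.   0.  -8.] F [-3.9  0.6 -3.8] op 22.9
tool shift mm [ 0.2 -0.3  0.2] turn [ 0.  0. -0.]
```

Call:
arm_command(
  commands=[
    [2,0,-2.5,0,0,0,15],
    [2.1,0,-2.5,0,0,0,15],
    [2.3,0,-2.3,0,0,0,15],
    [2.3,0,-2.4,0,0,0,15],
    [2.5,0,-2.1,0,0,0,15],
    [2.4,0,-2.1,0,0,0,15],
    [2.7,0,-1.9,0,0,0,15],
    [2.6,0,-1.9,0,0,0,15],
    [2.8,0,-1.7,0,0,0,15],
    [2.8,0,-1.7,0,0,0,15],
    [2.9,0,-1.4,0,0,0,15],
    [2.9,0,-1.4,0,0,0,15],
  ],
)

```text
time: 17.5
position: [0.6864, -0.0744, 0.1639]
tool_rot: [-180.0, -0.0, -8.0]
ft_force: [-3.8, 3.0, -1.7]
opening: 0.0231
finger_force: 30.0
```

Call:
arm_command(
  commands=[
    [1.2,0,-0.5,0,0,0,15],
    [0,0,0,0,0,0,15],
  ],
)

```text
time: 17.67
position: [0.688, -0.0746, 0.1646]
tool_rot: [-180.0, -0.1, -8.0]
ft_force: [-4.4, 1.6, 0.1]
opening: 0.0231
finger_force: 30.0
```

```bash
python3 -c "
from h import *
to([641.9+44.8*.99,-68.1-44.8*.139,103.6+59.8],-8)
im=arm.get_image('side');cv2.imwrite('pics/s5.png',cv2.resize(im['frame'][80:330,170:450,::-1],None,fx=2.2,fy=2.2))"
```

```text
t 17.67 pos [688.  -74.6 164.6] rot [-1.8e+02 -1.0e-01 -8.0e+00] F [-4.4  1.6  0.1] op 23.1
tool shift mm [-1.8  0.   1.2] turn [-0.  -0.1 -0. ]
```

View pics/s5.png

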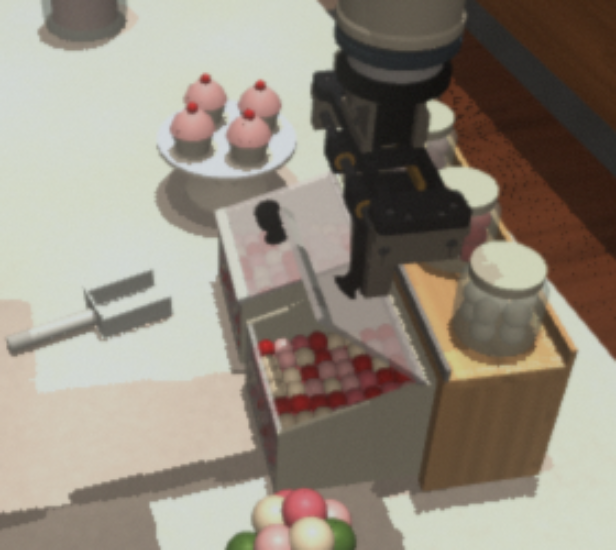

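The lid stands open at about 61°, with its panel edge running from (310,290) up to the deck, and the knob is in the fingers near (345,290). Now I release and back off straight up.

Call:
arm_command(
  commands=[
    [0,0,0,0,0,0,40],
    [0,0,0,0,0,0,91.9],
    [0,0,0,0,0,0,91.9],
    [0,0,0,0,0,0,91.9],
    [0,0,0,0,0,0,91.9],
    [0,0,0,0,0,0,91.9],
    [0,0,-10,0,0,0,91.9],
    [0,0,-15,0,0,0,91.9],
    [0,0,-15,0,0,0,91.9],
    [0,0,-10,0,0,0,91.9],
    [0,0,0,0,0,0,91.9],
    [0,0,0,0,0,0,91.9],
  ],
)

```text
time: 18.72
position: [0.6877, -0.0748, 0.2147]
tool_rot: [-180.0, -0.1, -8.0]
ft_force: [-0.2, -0.5, 0.1]
opening: 0.0915
finger_force: 0.0
```

```bash
python3 -c "
from h import *
to([688,-74.6,164.6],-8)
im=arm.get_image('side')
M=arm.masks_of('bin_lid','side'); print([(m['conf'],m['extent']) for m in M][:2])
P=cloud(im,np.ones(im['depth'].shape,bool)); 
# in bin frame about hinge
o=np.array([.711+.005,-.0785,.11]);c,s=np.cos(np.radians(-7.9)),np.sin(np.radians(-7.9))
Q=(P-o)@np.array([[c,s,0],[-s,c,0],[0,0,1]]).T
k=Q[(Q[:,0]>-.1)&(Q[:,0]<-.015)&(abs(Q[:,1])<.06)&(Q[:,2]>.005)&(Q[:,2]<.09)]
print(len(k),np.percentile(k,[5,50,95],axis=0).round(3).tolist())
n=abs(Q[:,1])<.063; g=Q[n&(Q[:,0]>-.12)&(Q[:,0]<0)&(Q[:,2]>.0)&(Q[:,2]<.1)]
a=np.degrees(np.arctan2(g[:,2],-g[:,0]))+17.7; print(np.histogram(a,np.arange(0,105,5)))
cv2.imwrite('pics/s6.png',cv2.resize(im['frame'][80:330,170:450,::-1],None,fx=2.2,fy=2.2))"
```

```text
t 18.72 pos [687.7 -74.8 214.7] rot [-1.8e+02 -1.0e-01 -8.0e+00] F [-0.2 -0.5  0.1] op 91.5
tool shift mm [ 0.2 -0.2 50.1] turn [-0.  -0.1 -0. ]
[(0.76, [296.4, 171.7, 66.3, 85.3])]
1467 [[-0.083, -0.054, 0.027], [-0.05, -0.008, 0.063], [-0.02, 0.052, 0.083]]
(array([  0,   0,   0,   0,   0,   0,   0,   0,   0,   0,   0,   0, 726,
       500, 159, 101, 101,  90,  35,  15]), array([  0,   5,  10,  15,  20,  25,  30,  35,  40,  45,  50,  55,  60,
        65,  70,  75,  80,  85,  90,  95, 100]))
```

View pics/s6.png

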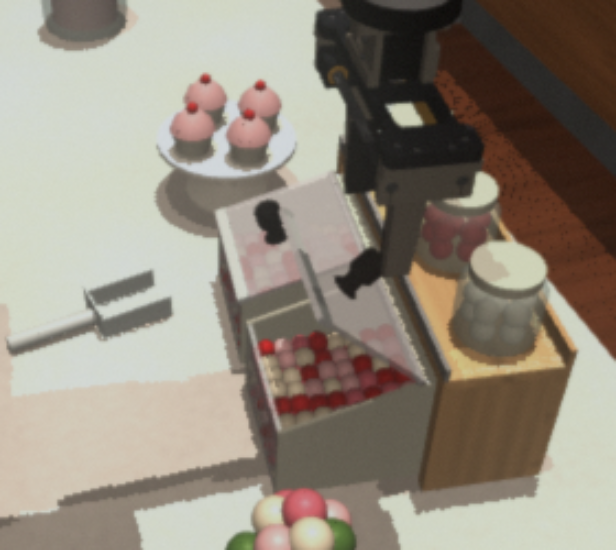

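The lid holds by itself, with the knob free at (360,272) and the fingers clear above. I'll wait out more than two seconds.

Call:
arm_command(
  commands=[
    [0,0,0,0,0,0,91.9],
    [0,0,0,0,0,0,91.9],
    [0,0,0,0,0,0,91.9],
    [0,0,0,0,0,0,91.9],
    [0,0,0,0,0,0,91.9],
    [0,0,0,0,0,0,91.9],
    [0,0,0,0,0,0,91.9],
    [0,0,0,0,0,0,91.9],
    [0,0,0,0,0,0,91.9],
    [0,0,0,0,0,0,91.9],
    [0,0,0,0,0,0,91.9],
    [0,0,0,0,0,0,91.9],
  ],
)

```text
time: 19.82
position: [0.6873, -0.0747, 0.2139]
tool_rot: [-180.0, -0.0, -8.0]
ft_force: [-0.9, 0.4, -0.3]
opening: 0.0917
finger_force: 0.0
```

Call:
arm_command(
  commands=[
    [0,0,0,0,0,0,91.9],
    [0,0,0,0,0,0,91.9],
    [0,0,0,0,0,0,91.9],
    [0,0,0,0,0,0,91.9],
    [0,0,0,0,0,0,91.9],
    [0,0,0,0,0,0,91.9],
    [0,0,0,0,0,0,91.9],
    [0,0,0,0,0,0,91.9],
    [0,0,0,0,0,0,91.9],
    [0,0,0,0,0,0,91.9],
    [0,0,0,0,0,0,91.9],
    [0,0,0,0,0,0,91.9],
  ],
)

```text
time: 20.82
position: [0.6873, -0.0748, 0.2139]
tool_rot: [180.0, -0.0, -8.0]
ft_force: [0.4, 0.2, -0.8]
opening: 0.0919
finger_force: 0.0
```

Call:
arm_command(
  commands=[
    [0,0,0,0,0,0,91.9],
    [0,0,0,0,0,0,91.9],
    [0,0,0,0,0,0,91.9],
    [0,0,10,0,0,0,91.9],
    [0,0,15,0,0,0,91.9],
    [0,0,15,0,0,0,91.9],
    [0,0,10,0,0,0,91.9],
    [0,0,0,0,0,0,91.9],
    [0,0,0,0,0,0,91.9],
  ],
)

```text
time: 21.57
position: [0.6869, -0.0747, 0.1631]
tool_rot: [180.0, 0.1, -8.0]
ft_force: [0.3, -0.4, 1.0]
opening: 0.0918
finger_force: 0.0
```

Call:
arm_command(
  commands=[
    [0,0,0,0,0,0,15],
    [0,0,0,0,0,0,15],
    [0,0,0,0,0,0,15],
    [0,0,0,0,0,0,15],
    [0,0,0,0,0,0,15],
    [0,0,0,0,0,0,15],
    [0,0,0,0,0,0,15],
    [0,0,0,0,0,0,15],
    [0,0,0,0,0,0,15],
    [0,0,0,0,0,0,15],
    [0,0,0,0,0,0,15],
    [0,0,0,0,0,0,15],
  ],
)

```text
time: 22.57
position: [0.6874, -0.0745, 0.1639]
tool_rot: [-180.0, 0.0, -8.0]
ft_force: [0.9, 1.5, -0.2]
opening: 0.0227
finger_force: 30.0
```

```bash
python3 -c "
from h import *
to([688,-74.6,164.6],-8)"
```

```text
t 22.57 pos [687.4 -74.5 163.9] rot [-180.    0.   -8.] F [ 0.9  1.5 -0.2] op 22.7
tool shift mm [ 0.7  0.  -0.7] turn [-0.  0. -0.]
```

Gripped again, now lower along the reverse arc.

Call:
arm_command(
  commands=[
    [-1,0,0.5,0,0,0,15],
    [-2.9,0,1.4,0,0,0,15],
    [-2.9,0,1.4,0,0,0,15],
    [-2.8,0,1.7,0,0,0,15],
    [-2.8,0,1.7,0,0,0,15],
    [-2.6,0,1.9,0,0,0,15],
    [-2.7,0,1.9,0,0,0,15],
    [-2.4,0,2.1,0,0,0,15],
    [-2.5,0,2.1,0,0,0,15],
    [-2.3,0,2.4,0,0,0,15],
    [-2.3,0,2.3,0,0,0,15],
    [-2.1,0,2.5,0,0,0,15],
  ],
)

```text
time: 23.57
position: [0.658, -0.0707, 0.1417]
tool_rot: [180.0, 0.0, -8.0]
ft_force: [1.9, 2.9, 2.3]
opening: 0.0231
finger_force: 30.0
```

Call:
arm_command(
  commands=[
    [-2,0,2.5,0,0,0,15],
    [-1.8,0,2.7,0,0,0,15],
    [-1.8,0,2.7,0,0,0,15],
    [-1.6,0,2.8,0,0,0,15],
    [-1.6,0,2.8,0,0,0,15],
    [-1.4,0,3,0,0,0,15],
    [-1.3,0,3,0,0,0,15],
    [-1.1,0,3.1,0,0,0,15],
    [-1.1,0,3.1,0,0,0,15],
    [-0.8,0,3.1,0,0,0,15],
  ],
)

```text
time: 24.4
position: [0.6436, -0.0687, 0.1128]
tool_rot: [180.0, 0.0, -8.0]
ft_force: [1.1, 0.1, 3.2]
opening: 0.023
finger_force: 30.0
```

```bash
python3 -c "
from h import *
to([641.9,-68.1,103.6],-8)"
```

```text
t 24.4 pos [643.6 -68.7 112.8] rot [180.   0.  -8.] F [1.1 0.1 3.2] op 23.0
tool shift mm [-1.8 -0.4  9.2] turn [ 0.  0. -0.]
```

Call:
arm_command(
  commands=[
    [-0.6,0,2.5,0,0,0,15],
    [-0.5,0,2,0,0,0,15],
    [-0.4,0,2,0,0,0,15],
    [-0.3,0,1.5,0,0,0,15],
    [0,0,1,0,0,0,15],
    [0,0,0,0,0,0,15],
  ],
)

```text
time: 24.9
position: [0.6419, -0.0685, 0.1039]
tool_rot: [180.0, 0.0, -8.0]
ft_force: [1.1, -1.0, -0.1]
opening: 0.023
finger_force: 30.0
```

Call:
arm_command(
  commands=[
    [0,0,1,0,0,0,15],
    [0,0,0.5,0,0,0,15],
    [0,0,0,0,0,0,15],
  ],
)

```text
time: 25.15
position: [0.6419, -0.0685, 0.1029]
tool_rot: [180.0, 0.0, -8.0]
ft_force: [-2.3, -0.8, 5.4]
opening: 0.0229
finger_force: 30.0
```

Call:
arm_command(
  commands=[
    [0,0,1,0,0,0,15],
    [0,0,0.5,0,0,0,15],
    [0,0,0,0,0,0,15],
  ],
)

```text
time: 25.4
position: [0.642, -0.0685, 0.1027]
tool_rot: [180.0, 0.0, -8.0]
ft_force: [-6.2, -0.6, 16.5]
opening: 0.023
finger_force: 30.0
```

The lid is against its stop: the force rose to 16 N with no motion. I'll unload, release, and back off up and away.

Call:
arm_command(
  commands=[
    [0,0,-1.5,0,0,0,15],
    [0,0,0,0,0,0,50],
    [0,0,0,0,0,0,91.9],
    [0,0,0,0,0,0,91.9],
    [0,0,0,0,0,0,91.9],
    [0,0,0,0,0,0,91.9],
    [0,0,-15,0,0,0,91.9],
    [0,0,-30,0,0,0,91.9],
    [0,0,-30,0,0,0,91.9],
    [0,0,-30,0,0,0,91.9],
  ],
)

```text
time: 26.23
position: [0.6418, -0.0683, 0.2084]
tool_rot: [180.0, 0.1, -8.0]
ft_force: [0.6, 0.2, 0.9]
opening: 0.0804
finger_force: 0.0
```

Call:
arm_command(
  commands=[
    [-35,0,0,0,0,0,91.9],
    [-35,0,0,0,0,0,91.9],
    [-35,0,0,0,0,0,91.9],
    [-35,0,0,0,0,0,91.9],
    [-35,0,0,0,0,0,91.9],
    [0,0,0,0,0,0,91.9],
    [0,0,0,0,0,0,91.9],
  ],
)

```text
time: 26.82
position: [0.4678, -0.0437, 0.208]
tool_rot: [-180.0, -0.0, -8.0]
ft_force: [0.1, 0.0, -0.1]
opening: 0.0918
finger_force: 0.0
```

```bash
python3 -c "
from h import *
to([641.9,-68.1,103.6],-8)
topfit()
im=arm.get_image('side')
cv2.imwrite('pics/s7.png',cv2.resize(im['frame'][80:330,170:450,::-1],None,fx=2.2,fy=2.2))
P=cloud(im,np.ones(im['depth'].shape,bool)); 
o=np.array([.711+.005,-.0785,.11]);c,s=np.cos(np.radians(-7.9)),np.sin(np.radians(-7.9))
Q=(P-o)@np.array([[c,s,0],[-s,c,0],[0,0,1]]).T
for y0 in(-.055,.03):
  g=Q[(Q[:,1]>y0)&(Q[:,1]<y0+.025)&(Q[:,0]>-.105)&(Q[:,0]<-.02)]
  print('lid slope deg',np.degrees(np.arctan(np.polyfit(g[:,0],g[:,2],1)[0])))
for t in('scoop','cake_stand','vase','full_bin'):
  for s in arm.spot_point(t,'side')[:1]: print(t,s['conf'],plane(im,*s['centre'],0).round(3))
"
```

```text
t 26.82 pos [467.8 -43.7 208. ] rot [-180.   -0.   -8.] F [ 0.1  0.  -0.1] op 91.8
tool shift mm [175.8  -0.2 104.5] turn [-0. -0. -0.]
bin 0.69 ((666.4829711914062, -73.86941528320312), (130.09014892578125, 127.3878173828125), 82.60516357421875)
rack 0.92 ((787.815673828125, -13.27386474609375), (318.4934387207031, 104.10604858398438), 82.13858032226562)
full_bin 0.88 ((688.769775390625, 76.53954315185547), (130.51560974121094, 130.04345703125), 81.6966323852539)
lid slope deg 17.252313700554673
lid slope deg 17.209352576126385
scoop 0.88 [0.496 0.117 0.   ]
cake_stand 0.9 [0.691 0.287 0.   ]
vase 0.63 [ 0.57  -0.258  0.   ]
full_bin 0.68 [0.741 0.079 0.   ]
```

View pics/s7.png

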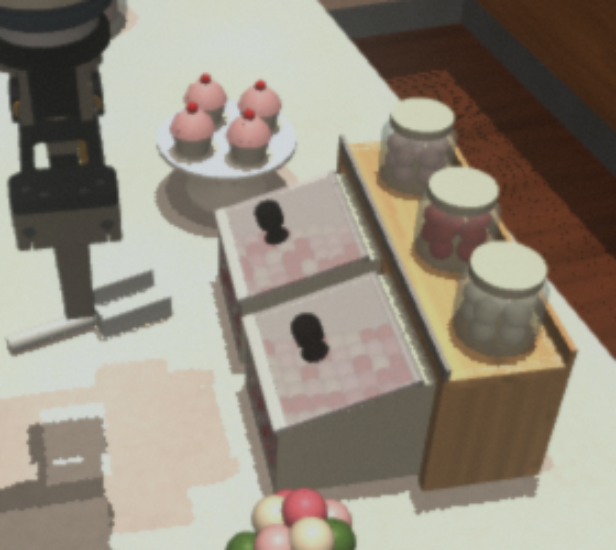

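The lid is shut and flush like the full bin's, with its knob at (308,335), and everything else is in place. I'll check once more whether the bin moved.

```bash
python3 -c "
from h import *
for i in range(3): topfit()
for t in('bin','full_bin'):
  im=arm.get_image('side');P=cloud(im,arm.masks_of(t,'side')[0]['pixels']);c,s=np.cos(np.radians(-7.9)),np.sin(np.radians(-7.9))
  Q=(P-[.7818,-.0125,0])@np.array([[c,s,0],[-s,c,0],[0,0,1]]).T
  print(t,(np.percentile(Q,[1,99],axis=0)*1000).round(1).tolist())
"
```

```text
bin 0.63 ((666.6692504882812, -73.66792297363281), (129.61154174804688, 127.69782257080078), 82.61503601074219)
rack 0.56 ((787.9369506835938, -13.263885498046875), (318.7013244628906, 104.52344512939453), 82.1188735961914)
full_bin 0.85 ((688.5943603515625, 76.59967041015625), (130.5797576904297, 129.8043975830078), 81.68173217773438)
bin 0.68 ((666.5845947265625, -73.82923126220703), (130.0585174560547, 127.375244140625), 82.61468505859375)
rack 0.65 ((682.4000854492188, -80.12064361572266), (101.57949829101562, 47.14345932006836), 4.77446174621582)
full_bin 0.73 ((690.435302734375, 79.79054260253906), (137.5018768310547, 132.333984375), 81.69813537597656)
bin 0.86 ((666.1146240234375, -76.73516082763672), (136.1502227783203, 127.48383331298828), 82.35408020019531)
rack 0.89 ((787.6802978515625, -13.159378051757812), (318.20294189453125, 103.53311920166016), 82.23307800292969)
full_bin 0.56 ((688.5784301757812, 76.36641693115234), (130.16270446777344, 129.6134490966797), 81.67412567138672)
bin [[-167.5, -141.6, 0.8], [-42.4, -10.3, 128.1]]
full_bin [[-167.4, 10.0, 7.3], [-42.5, 140.1, 128.3]]
```

```bash
python3 -c "
from workcell import arm
print(arm.hand_in())"
```

```text
the job is handed in; nothing more can be done
None
```

I slid the bin home against the back panel, raised its lid to about 60°, where it held by itself for over two seconds, then lowered it fully shut and let go; the bin ended turned about 0.5° from square, its front still level with the full bin, and I handed the job in at about 27 s.

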